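# Rehang the bolt tray on the sprung hook

## Task

Take the hanging tray of bolts by its top bar off the open double hook and, keeping it level and never setting it down, hang it on the other double hook, the one with the clamp-on sprung retainer. Push the bar gently back against the sprung pads until it clears the two small humps, lower it onto the arms behind them so that the springs hold it captive, and let go. Do not press the pads to the end of their travel, lean hard on the hook or let the tray drop onto it, spill the bolts or disturb the loose things lying around.

Things in the scene. Friction and masses are not known exactly. Their poses are not given: they have to be found in the camera images.
- bolt_tray: Grey sheet-metal tray 90 (x) x 138 (y) x 45 (z) mm, 0.25 to 0.45 kg, open above, hung from a bar by two straps (20 mm wide, 4 thick, at y = +-67 mm). Origin: centre of its underside; z up. Bar, straps and tray form a closed loop round the hook arms: it goes on and off a hook only past the arms' front ends, not from straight above. The open space from bar down to the tray's rim is 67 mm.
- bar (a point): Centre of the tray's top bar, 120 mm above the tray's underside: aluminium, square, 16 x 16 mm in section, 132 mm long along the tray's y. Grip it in the middle from above, fingers closing along the tray's x. Axes as the tray's.
- hook_a: Open double hook on a fixed stand, where the tray hangs at the start. Origin on the worktop under the hung bar; arms point to its own -x, posts at x = +115 mm end at the arms' height. Two arms at y = +-45 mm, 10 mm wide, tops 200 mm above the worktop; front ends at x = -19 mm turned up 10 mm above the tops, a back stop 9 mm. The bar lies between with 3 to 4 mm play each way.
- hook_b: Sprung double hook, a fixed stand of the same make: origin on the worktop, arms toward its own -x, front ends at x = -70 mm, posts at x = +115 mm, arms at y = +-45 mm, 10 mm wide, tops 200 mm above the worktop. On the arms sits an aluminium retainer, clamped at another place every time and not measured: the bar's hung place lies anywhere from x = -25 to +25 mm. Find it by feel.
- arms_b (a point): Point of hook_b at x = y = 0, 208 mm up: the height of the bar's centre when it lies on the arms; axes as hook_b's. The retainer has on each arm a hump up to 9 mm above the arm's top, sloped in front, from 22 to 8 mm ahead of the hung place, its rear face upright; the bar lies behind it. A cross block 66 to 82 mm behind the hung place rises 25 mm above the arms.
- plunger (a joint): Travel (m) of the retainer's two black sprung pads (at y = +-45 mm, 3 to 26 mm above the arms' tops): 0 free, grows as pushed back, 0.014 at the end. They meet the bar when it is 4 mm ahead of its hung place; 3.5 N to start, 0.5 N more per mm. Beyond 4 mm the bar clears the humps; about 8 mm is right, over 12.5 mm too much. With the bar seated about 4 mm remain.
- bolt_long: Hexagon bolt, 64 mm long, 45 g, lying loose in the tray. Origin: centre of its underside as it lies.
- bolt_short: Hexagon bolt, 48 mm long, 45 g, lying loose in the tray. Origin: centre of its underside as it lies.
- stubby_driver: Loose stubby screwdriver, 35 x 85 x 33 mm, lying between the stands; leave alone.
- t_block: Loose dark-yellow stepped T-block, 40 x 44 x 24 mm, lying between the stands; leave alone.
- wood_offcut: Loose hardwood block, 53 x 215 x 45 mm, at the left of the worktop; leave alone.
There are look-alikes about, which are no part of the job. Leave any purple look-alike of the bolt_tray alone.

How it is judged:
On the way, in this order (a step that is already met when the one before it is completed fails the run):
1. the tray has been lifted and drawn clear of the open hook (x of bar in the frame of hook_a below -0.035 m and contact force between bolt_tray and hook_a below 0.1 N), for 0.1 s.
2. the bar pushes the sprung pads of the other hook back (value of joint plunger above 0.003 m and contact force between bolt_tray and hook_b above 2 N), for 0.1 s.
At the end, for the whole second after the job is handed in: The tray hangs at rest on the sprung hook, the bar lying on both arms (centre within 4 mm below and 3 mm above the seated height), square to them and level within 0.1 rad, captive behind the humps with the sprung pads held back by it (2 to 12.5 mm), both bolts in the tray (value of joint plunger between 0.002 and 0.0125 m and z of bar in the frame of arms_b between -0.004 and 0.003 m and x of bar in the frame of arms_b between -0.035 and 0.04 m and angle between bolt_tray's own z axis and vertical below 0.1 rad and angle between the x axis of bolt_tray and the x axis of hook_b, either way round below 0.1 rad and z of each of bolt_long, bolt_short in the frame of bolt_tray below 0.045 m and distance between each of bolt_long, bolt_short and bolt_tray below 0.085 m and linear speed of bolt_tray below 0.02 m/s); the robot touches nothing.
It fails at once if the tray is set down or comes within 30 mm of the worktop (height (world z) of bolt_tray below 0.03 m).
It fails at once if the tray tips more than 0.2 rad from level (angle between bolt_tray's own z axis and vertical above 0.2 rad).
It fails at once if the sprung pads are pressed back more than 12.5 mm (value of joint plunger above 0.0125 m).
It fails at once if the tray bears on the sprung hook or its retainer with more than 35 N (all contacts added: arms, humps and pads) (contact force between bolt_tray and hook_b above 35 N).
It fails at once if the stubby driver, the T-block or the wood block is moved more than 20 mm (distance of any of stubby_driver, t_block, wood_offcut from where it was at the start of the episode above 0.02 m).
It also fails if it takes over 64 s, if anything falls off the work surface, if the arm or the gripper's body presses on something with over 40 N, if the wrist force passes 120 N, or if a joint passes its speed limit or range.

## Robot

A 6-joint arm with a two-finger parallel gripper is mounted at the origin on a cart in front of the work surface, level with it; the furniture and walls round the work are solid. World frame = base frame: x ahead of the robot, y to its left, z up, the work surface at z = 0. Lengths are in m, angles in rad, forces in N, time in s.
With the tool pointing down it reaches from about 0.4 to 0.825 m from the base axis. Payload 7 kg.
Tool frame: the origin (TCP) lies on the centre line of the jaws, within the pads' length; the fingertips stand 19 mm ahead of it and the grasp point (between the pads) is the TCP; z points along the fingers, y is the direction in which the jaws open and shut (so a half turn about z gives the same grasp; the last joint's range is limited). The gripper opens to 85 mm and grips with 20 to 120 N. Pads are 22 mm wide; open, the fingers measure 114 mm over their backs; the gripper's body (76 mm by 85 mm) begins 54 mm behind the grasp point. The pads swing forward as they close: fully open they stand 13 mm farther back than shut.
Start: joints at [1.534, 0.359, 0.012, 0, -1.224, -0.288], TCP at [0.215, 0.64, 0.25] pointing down, gripper open.
Joint ranges: [-3.07, 3.07], [-1.43, 2.12], [-1.02, 1.25], [-3.03, 1.67], [-3.05, -0], [-3.03, 3.03]. Speed limits (rad/s): [2.39, 2.39, 3.01, 3.14, 3.14, 3.14].

## Interface

Orientations are given as a rotation vector (axis times angle).
In Python, from station import * gives the robot as it stands. The module is installed in compiled form; this text tells all that it offers. Calls block until the motion is done:
- goto(position, orientation): joint-space move of the TCP to a pose.
- movel(position, rot=None, rate=0.15): straight line of the TCP; rot=None keeps the orientation; rate is the mean speed in m/s.
- move_j(angles): joint-space move.
- set_gripper(opening, effort=None): finger opening in m; effort is the grip in N (None keeps the last); returns when the fingers have stopped.
- pause(seconds).
- ik(position, orientation): joint angles nearest the present ones, or None.
- read_state(): the state.
- get_image(name): name is "scene" or "top" or "wrist"; returns a dict with "pixels" (480x640x3 uint8, red, green, blue), "range_z" (480x640 float32, m along the optical axis (not along the pixel's ray), 0 where there is no reading), "vertical_fov" (degrees; the focal length in pixels is half the picture's height over the tangent of half this angle, whatever the lens; pixels are square), "cx", "cy" (the principal point, pixels), "pose" (4x4, takes a point from camera to world coordinates). Camera axes: x right, y down, z forward; pixel columns grow to the right and rows downward; lengths in m; the calibration is good to about 2 mm. A picture is of the moment at which its call begins.
A pose or a line that the arm cannot do raises Unreachable and nothing moves.
- job_done(): hands the job in, once; it reports no verdict.
The state is a dict: "time_s": time; "joint_positions": joint angles; "qd": joint speeds; "joint_efforts": joint torques, N m; "position": TCP position; "eef_rot": TCP orientation; "wrist_force": force on the tool from outside, world axes, zero at the start; "moment": the same for the moment, N m; "gripper_width": finger opening in m.
Only numpy, scipy, OpenCV 4.12 (cv2) and the standard library are available. Lean on these libraries where they do the work, as an engineer would, in place of code of your own. Each camera call takes 0.05 s, during which the arm holds its last target.

## Working session

There is one attempt and no reset: what is moved stays moved. The work goes in short steps, each a Python script; the robot and the scene stay as the last script left them, time stands still between calls to the robot, and variables do not carry over. Pictures are saved under pics/ and viewed, and the job is handed in when it is done.

```bash
mkdir -p pics
cat > h.py <<'E'
from station import *
import numpy as np, cv2
def snap(name,fn):
    im=get_image(name); cv2.imwrite('pics/'+fn+'.png',im['pixels'][:,:,::-1]); np.savez('pics/'+fn+'.npz',**{k:im[k] for k in im}); return im
def cloud(im):
    f=240/np.tan(np.radians(float(im['vertical_fov']))/2)
    z=im['range_z']; v,u=np.mgrid[0:480,0:640]
    p=np.stack([(u-im['cx'])/f*z,(v-im['cy'])/f*z,z],-1)
    T=im['pose']; w=p@T[:3,:3].T+T[:3,3]; w[z==0]=np.nan
    return w
def load(fn): 
    return dict(np.load('pics/'+fn+'.npz'))
E
python3 - <<'E'
from h import *
for n in ['scene','top','wrist']:
    im=snap(n,n+'0'); print(n,im['vertical_fov'],im['pose'].round(3).tolist())
s=read_state();print(s)
E
```

```text
scene 56.780505240693586 [[0.632, -0.572, 0.523, -0.042], [-0.775, -0.467, 0.427, -0.471], [-0.0, -0.675, -0.738, 1.003], [0.0, 0.0, 0.0, 1.0]]
top 50.21054570960766 [[0.021, -0.989, 0.149, 0.334], [-1.0, -0.021, 0.003, 0.014], [0.0, -0.149, -0.989, 1.716], [0.0, 0.0, 0.0, 1.0]]
wrist 69.39584564860222 [[-0.32, -0.911, -0.262, 0.282], [-0.947, 0.308, 0.087, 0.617], [0.001, 0.276, -0.961, 0.373], [0.0, 0.0, 0.0, 1.0]]
{'time_s': 0.15, 'joint_positions': array([ 1.53412940e+00,  3.59185049e-01,  1.12673602e-02, -2.33277502e-04,
       -1.22409121e+00, -2.88123948e-01]), 'qd': array([-0.00128752, -0.00026606,  0.00242936,  0.00137342, -0.00092967,
       -0.00010641]), 'joint_efforts': array([-2.09164173e-03, -5.83878815e+01,  2.93655574e+01,  6.94075361e+00,
       -4.24101425e-03, -4.86678260e-06]), 'position': array([0.215306  , 0.63938459, 0.24960601]), 'eef_rot': array([ 3.09902366e+00, -5.07864909e-01, -1.02946669e-04]), 'wrist_force': array([-0.10190875,  0.75036106, -1.28968755]), 'moment': array([ 0.00879445, -0.02347915, -0.03159161]), 'gripper_width': 0.08547569264177061}
```

View pics/scene0.png

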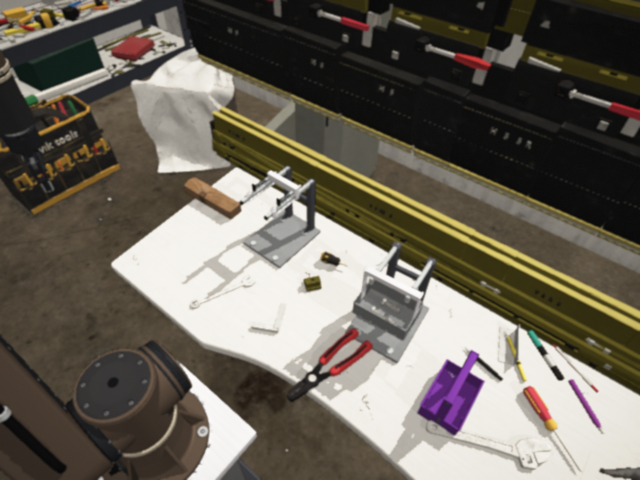

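View pics/top0.png

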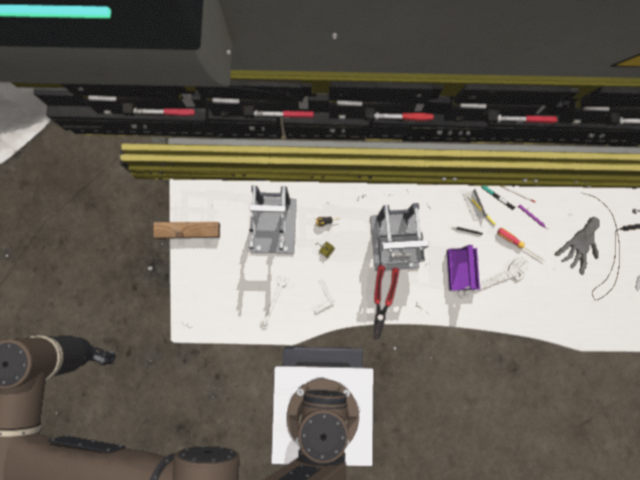

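Scene: the grey tray hangs at scene (390,295), top (400,245). The purple look-alike is at scene (455,395), top (463,268). The grey one fits, since it hangs on the open hook. The sprung hook is at scene (285,205), top (270,215). I'll confirm with crops and 3D measurements.

Run:
```python
from h import *
s=load('scene0');t=load('top0')
a=s['pixels'][150:370,230:450]; b=t['pixels'][175:285,240:440]
cv2.imwrite('pics/cs.png',cv2.resize(a,(600,600),interpolation=cv2.INTER_CUBIC)[:,:,::-1])
cv2.imwrite('pics/ct.png',cv2.resize(b,(800,440),interpolation=cv2.INTER_CUBIC)[:,:,::-1])
for n,d in (('s',s),('t',t)):
    w=cloud(d); z=w[...,2]
    ok=(w[...,0]>.3)&(w[...,0]<.9)&(abs(w[...,1])<.6)
    for lo,hi in ((.12,.18),(.185,.196),(.196,.205),(.205,.212),(.212,.22),(.22,.25)):
        m=ok&(z>lo)&(z<hi)
        lab,l,st,c=cv2.connectedComponentsWithStats(m.astype(np.uint8),connectivity=8)
        for i in range(1,lab):
            if st[i,4]>25:
                p=w[l==i]; print(n,lo,hi,st[i,4],st[i,:4],p.mean(0).round(4),p.min(0).round(3),p.max(0).round(3))
```

```text
s 0.12 0.18 11066 [220 111 378 208] [ 0.801  -0.1218  0.1593] [ 0.778 -0.6    0.12 ] [0.843 0.6   0.18 ]
s 0.12 0.18 38 [283 174   9   8] [0.6962 0.2159 0.1703] [0.687 0.211 0.152] [0.708 0.23  0.18 ]
s 0.12 0.18 187 [299 187  17  19] [0.693  0.1349 0.1457] [0.683 0.121 0.12 ] [0.711 0.173 0.18 ]
s 0.12 0.18 258 [387 250  33  30] [ 0.6432 -0.2027  0.1364] [ 0.633 -0.251  0.12 ] [ 0.661 -0.17   0.179]
s 0.12 0.18 96 [421 269  13  17] [ 0.6468 -0.2739  0.1467] [ 0.642 -0.279  0.121] [ 0.664 -0.264  0.18 ]
s 0.12 0.18 452 [353 276  71  58] [ 0.509  -0.2392  0.1348] [ 0.482 -0.308  0.12 ] [ 0.585 -0.165  0.18 ]
s 0.12 0.18 111 [375 280  31  19] [ 0.5747 -0.2158  0.1263] [ 0.57  -0.256  0.12 ] [ 0.581 -0.174  0.136]
s 0.12 0.18 26 [410 298   7   7] [ 0.5794 -0.278   0.1266] [ 0.578 -0.286  0.12 ] [ 0.581 -0.27   0.134]
s 0.12 0.18 515 [443 349  37  57] [ 0.4745 -0.4533  0.1277] [ 0.407 -0.466  0.12 ] [ 0.548 -0.44   0.133]
s 0.185 0.196 29 [280 170  12   7] [0.6896 0.2159 0.1908] [0.667 0.211 0.185] [0.708 0.222 0.196]
s 0.185 0.196 106 [240 182  35  23] [0.5776 0.2197 0.1907] [0.514 0.21
[... 2193 characters left out ...]
.205 94 [383 204   7  26] [ 0.6236 -0.1794  0.1999] [ 0.578 -0.187  0.196] [ 0.656 -0.168  0.205]
t 0.196 0.205 28 [387 231   5   9] [ 0.5618 -0.1857  0.2   ] [ 0.548 -0.192  0.196] [ 0.572 -0.18   0.205]
t 0.196 0.205 31 [279 239   6  11] [0.5269 0.1348 0.201 ] [0.512 0.127 0.197] [0.541 0.141 0.205]
t 0.212 0.22 40 [250 209  11  13] [0.6113 0.2217 0.2166] [0.591 0.2   0.212] [0.628 0.23  0.22 ]
t 0.212 0.22 26 [280 219   4  11] [0.583  0.1342 0.2161] [0.569 0.13  0.212] [0.599 0.139 0.22 ]
t 0.212 0.22 203 [382 240  48   9] [ 0.5333 -0.235   0.2159] [ 0.519 -0.303  0.212] [ 0.546 -0.164  0.22 ]
t 0.22 0.25 169 [249 205  36   7] [0.6314 0.1793 0.2249] [0.623 0.128 0.22 ] [0.64  0.232 0.234]
```

View pics/cs.png

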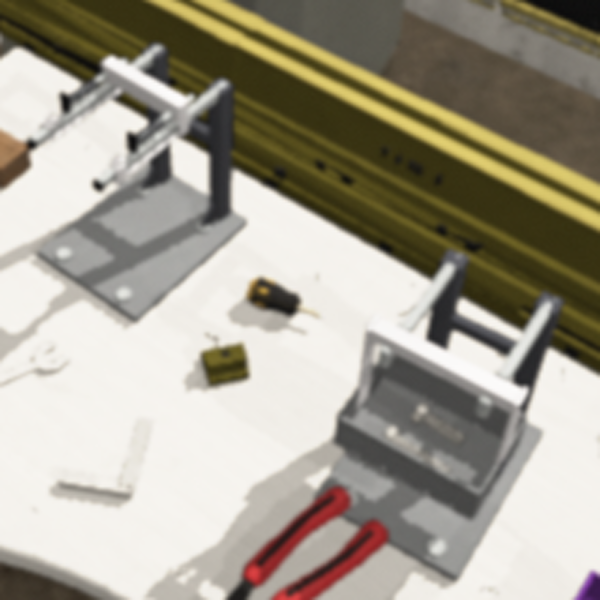

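View pics/ct.png

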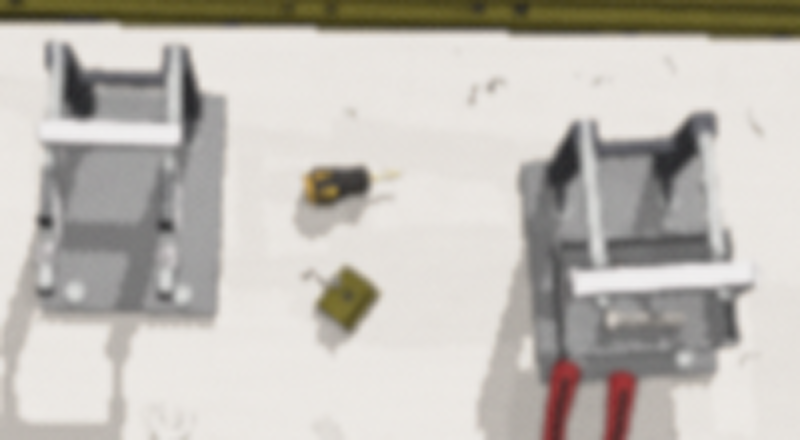

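Confirmed: the grey tray (crop centre 430,420, two bolts inside) hangs on the open hook. The hook at crop (140,130) carries the retainer. Now line fits for the yaws.

Run:
```python
from h import *
def fit(p): 
    vx,vy,x,y=cv2.fitLine(p[:,:2].astype(np.float32),cv2.DIST_HUBER,0,.001,.001).ravel(); return np.degrees(np.arctan2(vy,vx)),x,y
for n in ('scene0','top0'):
    w=cloud(load(n)).reshape(-1,3)
    def sel(x0,x1,y0,y1,z0,z1):
        m=(w[:,0]>x0)&(w[:,0]<x1)&(w[:,1]>y0)&(w[:,1]<y1)&(w[:,2]>z0)&(w[:,2]<z1); return w[m]
    p=sel(.51,.555,-.31,-.16,.213,.22); print(n,'bar',fit(p),np.median(p,0))
    # min/max mid
    for nm,x0,x1,y0,y1 in (('A+',.575,.65,-.2,-.16),('A-',.575,.65,-.29,-.25),('B+',.65,.69,.2,.25),('B-',.65,.69,.115,.15),('B+f',.5,.55,.2,.25),('B-f',.5,.55,.115,.15)):
        p=sel(x0,x1,y0,y1,.197,.204); print(nm,len(p),fit(p))
    for nm,y0,y1 in (('B+',.2,.245),('B-',.115,.15)):
        p=sel(.49,.75,y0,y1,.197,.24); 
        for x in np.arange(.505,.72,.005):
            q=p[(p[:,0]>=x)&(p[:,0]<x+.005)]
            if len(q): print(nm,round(x,3),len(q),q[:,1].mean().round(4),q[:,2].min().round(4),q[:,2].max().round(4))
    p=sel(.6,.66,.12,.24,.222,.235); print('block',fit(p))
```

```text
scene0 bar (np.float32(-85.07727), np.float32(0.5326265), np.float32(-0.23772517)) [ 0.53276252 -0.23859883  0.21601706]
A+ 119 (np.float32(5.3890567), np.float32(0.61668354), np.float32(-0.18192819))
A- 124 (np.float32(6.166069), np.float32(0.6138969), np.float32(-0.27209598))
B+ 24 (np.float32(-0.30178565), np.float32(0.6808088), np.float32(0.22269017))
B- 42 (np.float32(0.75018364), np.float32(0.67464435), np.float32(0.1316265))
B+f 38 (np.float32(-8.894293), np.float32(0.5264289), np.float32(0.22327463))
B-f 43 (np.float32(-13.093771), np.float32(0.52740073), np.float32(0.13322645))
B+ 0.51 2 0.2239 0.1978 0.1993
B+ 0.515 5 0.2248 0.1997 0.2016
B+ 0.52 7 0.2226 0.1978 0.2017
B+ 0.525 4 0.2251 0.2009 0.2018
B+ 0.53 5 0.2241 0.1975 0.2016
B+ 0.535 12 0.2266 0.1985 0.2054
B+ 0.54 9 0.2232 0.1996 0.2076
B+ 0.545 13 0.2229 0.1973 0.2099
B+ 0.55 4 0.2212 0.1973 0.206
B+ 0.555 4 0.2211 0.1983 0.2027
B+ 0.56 22 0.2228 0.1983 0.2288
B+ 0.565 18 0.2225 0.1984 0.2275
B+ 0.57 7 0.2207 0.1981 0.2206
B+ 0.575 10 0.2232 0.1982 0.2189
B+ 0.58 13 0.2233 0.1982 0.2171
B+ 0.585 12 0.2232 0.1974 0.2
[... 4492 characters left out ...]
5 5 0.1355 0.2132 0.22
B- 0.61 6 0.1336 0.2034 0.2203
B- 0.615 4 0.1336 0.2074 0.2199
B- 0.62 17 0.1375 0.1971 0.2276
B- 0.625 13 0.1366 0.2006 0.2255
B- 0.63 19 0.1365 0.1992 0.2285
B- 0.635 8 0.1388 0.2192 0.2267
B- 0.64 3 0.1329 0.2159 0.2186
B- 0.645 4 0.1333 0.2006 0.2154
B- 0.65 3 0.1309 0.1973 0.2177
B- 0.655 3 0.1343 0.2002 0.2076
B- 0.66 4 0.1337 0.1978 0.2009
B- 0.665 1 0.1306 0.2027 0.2027
B- 0.67 4 0.1332 0.1971 0.2054
B- 0.675 4 0.1342 0.1973 0.2025
B- 0.68 5 0.1331 0.1976 0.2056
B- 0.685 7 0.1337 0.1971 0.2084
B- 0.69 7 0.1345 0.1984 0.2051
B- 0.695 9 0.1337 0.1984 0.2058
B- 0.7 10 0.1322 0.1993 0.2041
block (np.float32(88.95683), np.float32(0.63139606), np.float32(0.18101107))
```

```bash
cat >> h.py <<'E'
def rv(deg): # tool down, tool y axis at world angle deg
    a=np.radians((deg+90)/2); return np.pi*np.array([np.cos(a),np.sin(a),0])
YA,YB=5.2,-0.7
E
python3 - <<'E'
from h import *
for nm,p,d in (('A',(.533,-.234,.208),YA),('Aup',(.533,-.234,.40),YA),('B',(.558,.1785,.208),YB),('Bup',(.5,.1785,.4),YB)):
    for f in (0,180): 
        q=ik(p,rv(d+f)); print(nm,f,None if q is None else np.round(q,2))
E
```

```text
A 0 [-0.08  0.24 -0.26  0.   -1.07 -2.97]
A 180 [-0.08  0.24 -0.26  0.   -1.07  0.17]
Aup 0 [ 2.39 -1.41  0.06  0.   -3.05  0.84]
Aup 180 [-0.08  0.15  0.06  0.   -1.49  0.17]
B 0 [ 0.64  0.24 -0.25  0.   -1.08  2.49]
B 180 [ 0.64  0.24 -0.25  0.   -1.08 -0.66]
Bup 0 [ 0.71  0.06 -0.04  0.   -1.47  2.42]
Bup 180 [ 0.71  0.06 -0.04  0.   -1.47 -0.72]
```

Run:
```python
from h import *
goto((.50,.1785,.40),rv(YB+180)); im=snap('wrist','wB'); s=read_state(); print(s['time_s'],s['position'],im['pose'][:3,3])
```

```text
2.225 [0.49987418 0.1793016  0.39943847] [0.49960784 0.10897458 0.52305508]
```

View pics/wB.png

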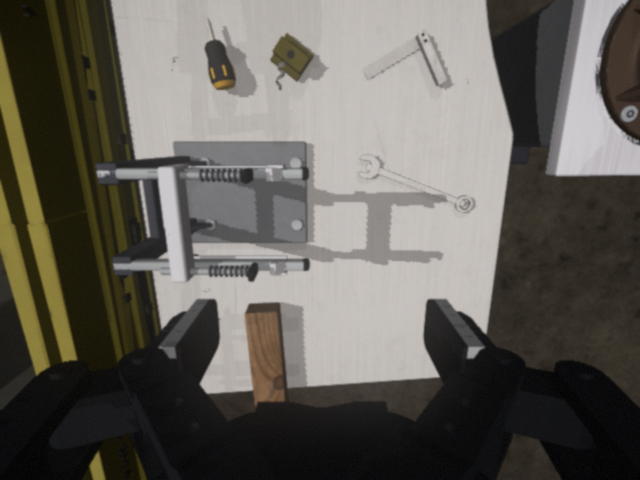

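The wrist view shows the sprung hook: cross block at (178,222), springs and black pads up to (250,175)/(255,271), humps at about (275,172)/(278,268), arm ends at (308,175)/(308,265).

Run:
```python
from h import *
w=cloud(load('wB'));P=w.reshape(-1,3)
def fit(p): 
    vx,vy,x,y=cv2.fitLine(p[:,:2].astype(np.float32),cv2.DIST_HUBER,0,.001,.001).ravel(); return np.degrees(np.arctan2(vy,vx)),x,y
def sel(x0,x1,y0,y1,z0,z1):
    m=(P[:,0]>x0)&(P[:,0]<x1)&(P[:,1]>y0)&(P[:,1]<y1)&(P[:,2]>z0)&(P[:,2]<z1); return P[m]
for y0,y1 in ((.2,.25),(.11,.155)):
    p=sel(.5,.72,y0,y1,.197,.23); print(len(p),fit(p),p[:,0].min())
    for x in np.arange(.505,.645,.004):
        q=p[(p[:,0]>=x)&(p[:,0]<x+.004)]
        if len(q): print(round(x,3),len(q),((q[:,1].min()+q[:,1].max())/2).round(4),q[:,1].std().round(4),np.percentile(q[:,2],[50,95]).round(4))
p=sel(.6,.66,.11,.25,.222,.235); print('block',fit(p),p.min(0),p.max(0))
```

```text
3087 (np.float32(-0.53367895), np.float32(0.6283786), np.float32(0.22182432)) 0.5125762100381888
0.509 6 0.2257 0.0018 [0.1978 0.1979]
0.513 41 0.2251 0.0032 [0.1991 0.2004]
0.517 38 0.225 0.0029 [0.1997 0.2005]
0.521 37 0.2244 0.0026 [0.1998 0.2008]
0.525 37 0.2244 0.0027 [0.1999 0.2006]
0.529 37 0.2241 0.0027 [0.1999 0.2008]
0.533 51 0.2257 0.0038 [0.2    0.2039]
0.537 66 0.2257 0.0041 [0.203 0.205]
0.541 61 0.2254 0.004 [0.2067 0.2088]
0.545 61 0.2245 0.0037 [0.2078 0.2091]
0.549 31 0.2246 0.0033 [0.2008 0.2084]
0.553 34 0.2242 0.0026 [0.1997 0.2008]
0.557 38 0.224 0.0025 [0.1998 0.2009]
0.561 132 0.2244 0.0034 [0.2167 0.2267]
0.565 60 0.2245 0.0036 [0.2256 0.2267]
0.569 56 0.2239 0.0024 [0.2139 0.2185]
0.573 74 0.2244 0.0027 [0.215  0.2185]
0.577 62 0.224 0.0027 [0.2149 0.2188]
0.581 59 0.2238 0.0023 [0.2151 0.2185]
0.585 58 0.224 0.0026 [0.215  0.2185]
0.589 66 0.2241 0.0027 [0.2151 0.2188]
0.593 71 0.2237 0.0026 [0.2151 0.2184]
0.597 70 0.2236 0.0027 [0.2149 0.2185]
0.601 59 0.2235 0.0025 [0.2152 0.2184]
0.605 51 0.224 0.0026 [0.215  0.2179]
0.609 56 0.2229 0.0021 [0.2143 0.216
[... 1185 characters left out ...]
.2186]
0.589 50 0.1343 0.0031 [0.2156 0.2186]
0.593 60 0.1343 0.0032 [0.2162 0.2185]
0.597 64 0.1342 0.0031 [0.2161 0.2185]
0.601 62 0.1345 0.003 [0.216  0.2183]
0.605 44 0.1331 0.0025 [0.2156 0.2179]
0.609 45 0.1333 0.0023 [0.2153 0.2168]
0.613 48 0.1332 0.0023 [0.2147 0.2169]
0.617 51 0.1331 0.0023 [0.2151 0.2168]
0.621 360 0.1407 0.0084 [0.2169 0.224 ]
0.625 179 0.1403 0.009 [0.224  0.2251]
0.629 173 0.1403 0.0087 [0.2241 0.2254]
0.633 156 0.1402 0.0086 [0.2241 0.2254]
0.637 41 0.1407 0.0083 [0.2235 0.2243]
0.641 27 0.1336 0.0019 [0.2159 0.2171]
block (np.float32(89.337845), np.float32(0.6307672), np.float32(0.1758413)) [0.62283214 0.12589833 0.22200027] [0.63985661 0.23080928 0.22682825]
```

Run:
```python
from h import *
R=rv(YA+180)
goto((.533,-.234,.32),R); im=snap('wrist','wA')
movel((.533,-.234,.209),R,rate=.1)
im=snap('scene','sA')
s=read_state(); print(s['time_s'],s['position'],s['wrist_force'])
set_gripper(0,70)
s=read_state(); print(s['time_s'],s['position'],s['wrist_force'],s['gripper_width'],s['moment'])
im=snap('scene','sA2'); 
cv2.imwrite('pics/sA2c.png',cv2.resize(im['pixels'][170:370,290:490],(600,600),interpolation=cv2.INTER_CUBIC)[:,:,::-1])
```

```text
5.1417 [ 0.53340107 -0.23412226  0.20977146] [ 0.60014574  0.0681428  -1.13777068]
5.7833 [ 0.53311157 -0.23403235  0.2092459 ] [0.17239907 0.1351015  1.37643093] 0.014715498528308325 [ 0.04780244  0.15828412 -0.02822788]
```

View pics/sA2c.png

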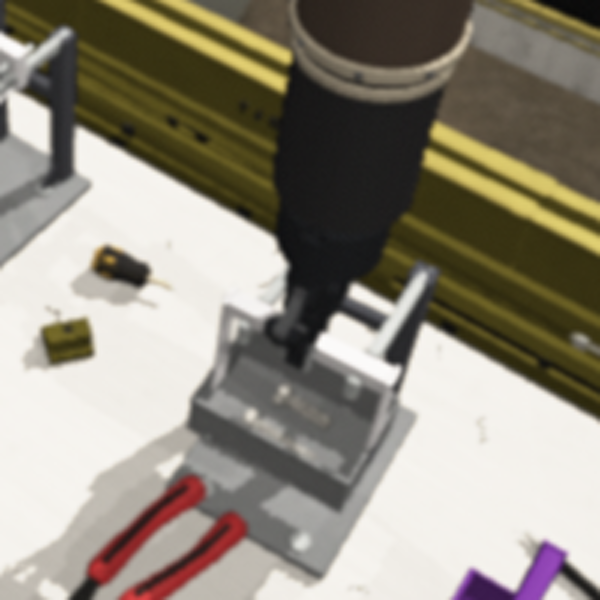

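View pics/wA.png

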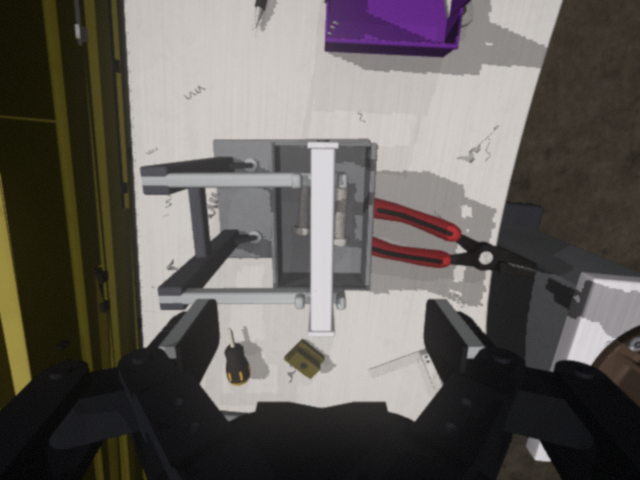

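The scene crop shows the gripper closed on the middle of the bar at (305,330). The wrist view shows the bar at (320,240) with both bolts in the tray at (305,205)/(340,215). The grip width is 14.7 mm, so it is held. Next I lift and draw it clear.

Run:
```python
from h import *
R=rv(YA+180)
def rep(t): s=read_state(); print(t,round(s['time_s'],2),s['position'].round(4),s['wrist_force'].round(2),round(s['gripper_width'],4),s['moment'].round(2))
p=np.array([.533,-.234,.209]); c=np.array([np.cos(np.radians(YA)),np.sin(np.radians(YA)),0])
movel(p+[0,0,.010],R,rate=.04); rep('up10')
movel(p+[0,0,.023],R,rate=.04); rep('up23')
movel(p+[0,0,.023]-.085*c,R,rate=.06); rep('out'); pause(.3)
im=snap('wrist','wA3'); rep('w')
```

```text
up10 6.23 [ 0.5329 -0.2339  0.2189] [-0.71 -0.01 -4.08] 0.0147 [0.02 0.03 0.01]
up23 6.71 [ 0.5331 -0.234   0.2323] [-0.41  0.86 -4.04] 0.0146 [-0.03  0.03  0.08]
out 8.28 [ 0.4487 -0.2417  0.2319] [-0.32  0.46 -3.03] 0.0147 [-0.02 -0.05  0.01]
w 8.62 [ 0.4484 -0.2417  0.2319] [ 0.69 -0.67 -4.1 ] 0.0148 [ 0.01 -0.04  0.02]
```

View pics/wA3.png

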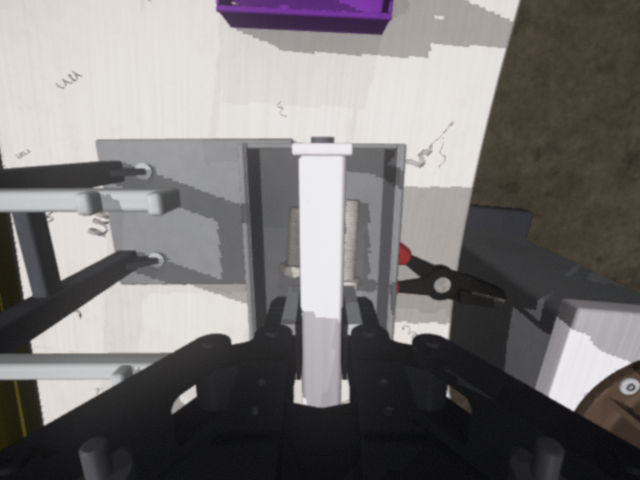

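Run:
```python
from h import *
def rep(t): s=read_state(); print(t,round(s['time_s'],2),s['position'].round(4),s['wrist_force'].round(2),round(s['gripper_width'],4),s['moment'].round(2))
movel((.448,-.2417,.25),rv(YA+180),rate=.08)
movel((.45,.1795,.25),rv(YB+180),rate=.12); rep('t')
movel((.455,.1795,.224),rv(YB+180),rate=.06); pause(.5); rep('t')
im=snap('wrist','wB4'); snap('scene','sB4');snap('top','tB4')
rep('t')
for nm in ('wB4','sB4','tB4'):
    P=cloud(load(nm)).reshape(-1,3)
    m=(P[:,0]>.43)&(P[:,0]<.48)&(P[:,1]>.1)&(P[:,1]<.26)&(P[:,2]>.222)&(P[:,2]<.24)&(abs(P[:,1]-.18)>.03)
    p=P[m]; 
    if len(p)<10: continue
    vx,vy,x,y=cv2.fitLine(p[:,:2].astype(np.float32),cv2.DIST_HUBER,0,.001,.001).ravel()
    print(nm,len(p),np.degrees(np.arctan2(vy,vx)),x,y,'x at .1795',x+(.1795-y)*vx/vy,'z',np.median(p[:,2]),p.min(0),p.max(0))
    A=np.c_[p[:,1]-.1795,np.ones(len(p))]; print('roll slope',np.linalg.lstsq(A,p[:,2],rcond=None)[0])
```

```text
t 12.66 [0.45   0.1793 0.25  ] [-0.79 -0.35 -4.31] 0.0144 [-0.06 -0.07  0.02]
t 13.75 [0.455  0.1795 0.2241] [-0.09  0.68 -4.28] 0.0148 [ 0.03  0.01 -0.01]
t 13.9 [0.455  0.1795 0.224 ] [ 1.04 -0.72 -3.75] 0.0148 [ 0.03  0.01 -0.01]
wB4 5967 89.1312 0.45439792 0.12890776 x at .1795 0.45516512 z 0.23076063922826728 [0.44406989 0.1068021  0.22222925] [0.4639619  0.21237482 0.23428586]
roll slope [0.00177303 0.23074045]
sB4 144 88.95469 0.45357814 0.13936627 x at .1795 0.45431042 z 0.23051812810180788 [0.44387211 0.10530133 0.2220304 ] [0.4645358  0.23705059 0.23474695]
roll slope [0.02545613 0.23063114]
tB4 85 88.61452 0.45361033 0.13456002 x at .1795 0.45469725 z 0.23057377860844097 [0.44456982 0.10702048 0.22294749] [0.46199573 0.14827093 0.23748323]
roll slope [-0.00956836  0.23032658]
```

View pics/wB4.png

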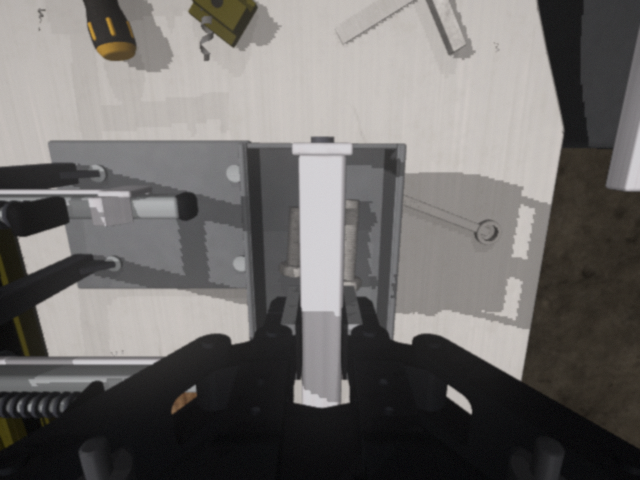

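View pics/sB4.png

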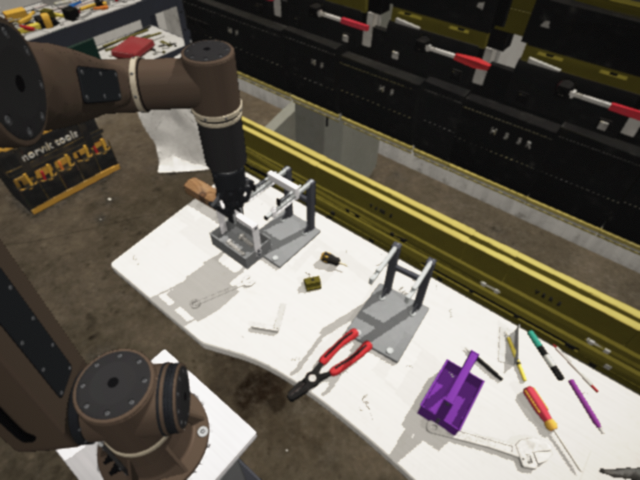

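The wrist view shows the bar level at (322,240) with both bolts still in the tray. Its centre is 1.2 mm below the TCP. Now I feel inward.

```bash
cat >> h.py <<'E'
def avg(n=6):
    F=[];X=[]
    for _ in range(n):
        pause(.02); s=read_state(); F.append(s['wrist_force']); X.append(s['position'])
    return np.mean(F,0),np.mean(X,0),s['time_s'],np.std(F,0)
E
python3 - <<'E'
from h import *
R=rv(YB+180); c=np.array([np.cos(np.radians(YB)),np.sin(np.radians(YB)),0])
h=np.array([.5575,.1795,.225])
movel(h-.07*c,R,rate=.06)
movel(h-.012*c,R,rate=.04); pause(.3)
f0,x,t,sd=avg(12); print('base',f0.round(2),x.round(4),sd.round(2),t)
hit=None
for d in np.arange(-.009,.0035,.001):
    movel(h+d*c,R,rate=.02); f,x,t,_=avg(5); df=f-f0
    print(round(d*1000),x.round(4),df.round(2),round(t,2))
    if df[0]<-2.8: hit=d; break
print(hit)
E
```

```text
base [-0.2   0.09 -3.89] [0.5455 0.1797 0.225 ] [0.55 0.34 0.46] 16.6917
-9 [0.5486 0.1796 0.2249] [ 0.44 -0.24  0.13] 17.07
-8 [0.5495 0.1796 0.225 ] [-0.   -0.21  0.08] 17.41
-7 [0.5505 0.1796 0.225 ] [-0.04  0.08  0.05] 17.74
-6 [0.5515 0.1796 0.225 ] [-0.23 -0.21 -0.05] 18.07
-5 [0.5525 0.1796 0.225 ] [-0.48 -0.54  0.01] 18.41
-4 [0.5535 0.1795 0.225 ] [-0.11 -0.3  -0.01] 18.74
-3 [0.554  0.1795 0.2248] [-3.22  0.28  0.8 ] 19.07
-0.0030000000000000044
```

Contact at bar x ≈ 0.554, which agrees with the vision estimate (hung place ≈ 0.558). Pushing on to about 8 mm of travel.

Run:
```python
from h import *
R=rv(YB+180); c=np.array([np.cos(np.radians(YB)),np.sin(np.radians(YB)),0])
h=np.array([.5575,.1795,.225]); f0=np.array([-.2,.09,-3.89])
ok=True
for d in np.arange(-.001,.0056,.001):
    movel(h+d*c,R,rate=.02); f,x,t,_=avg(5); df=f-f0
    print(round(d*1000,1),x.round(4),df.round(2),round(t,2))
    if df[0]<-14 or x[0]>.5625: break
snap('wrist','wB5')
```

```text
-1.0 [0.5562 0.1794 0.2248] [-4.59  0.25  1.05] 19.41
0.0 [0.5572 0.1794 0.2248] [-4.71  0.64  0.72] 19.74
1.0 [0.5581 0.1794 0.2248] [-5.42  0.44  1.18] 20.07
2.0 [0.559  0.1794 0.2249] [-6.02  0.9   1.69] 20.41
3.0 [0.56   0.1794 0.2248] [-6.29  0.66  1.95] 20.74
4.0 [0.5609 0.1794 0.2248] [-6.91  1.05  2.27] 21.07
5.0 [0.5618 0.1794 0.2248] [-7.24  0.91  2.19] 21.41
```

Force 7.2 N and displacement 7.8 mm agree (7.5–7.8 mm travel). Lowering.

Run:
```python
from h import *
R=rv(YB+180); c=np.array([np.cos(np.radians(YB)),np.sin(np.radians(YB)),0])
h=np.array([.5575,.1795,0])+.0052*c; f0=np.array([-.2,.09,-3.89])
for z in list(np.arange(.222,.2119,-.002))+list(np.arange(.211,.2069,-.0005)):
    movel(h+[0,0,z],R,rate=.02); f,x,t,_=avg(5); df=f-f0
    print(round(z,4),x.round(4),df.round(2),round(t,2))
    if df[2]>4.5 : break
```

```text
0.222 [0.5617 0.1792 0.2216] [-7.03  0.44  1.42] 21.84
0.22 [0.5618 0.1792 0.2196] [-7.29  0.33  1.24] 22.18
0.218 [0.5617 0.1792 0.2176] [-7.31  0.45  1.42] 22.51
0.216 [0.5617 0.1792 0.2156] [-7.26  0.58  1.32] 22.84
0.214 [0.5617 0.1792 0.2136] [-7.56  0.59  1.19] 23.18
0.212 [0.5617 0.1792 0.2116] [-7.29  0.37  1.27] 23.51
0.211 [0.5618 0.1792 0.2107] [-6.96  0.69  2.57] 23.84
0.2105 [0.5619 0.1791 0.2103] [-7.37 -0.14  2.56] 24.18
0.21 [0.5619 0.1792 0.2098] [-7.19  0.28  2.42] 24.51
0.2095 [0.5619 0.1791 0.2094] [-7.42  0.23  2.75] 24.84
0.209 [0.562  0.1791 0.2093] [-7.89  0.26  4.94] 25.18
```

The bar is down at TCP z 0.2093 (bar centre 0.208), seated on the arms. I'll ease it forward to the hump face, then open.

Run:
```python
from h import *
R=rv(YB+180); c=np.array([np.cos(np.radians(YB)),np.sin(np.radians(YB)),0])
h=np.array([.5575,.1795,.2092]); f0=np.array([-.2,.09,-3.89])
for d in np.arange(.004,-.0031,-.001):
    movel(h+d*c,R,rate=.02); f,x,t,_=avg(5); df=f-f0
    print(round(d*1000,1),x.round(4),df.round(2),round(t,2))
    if df[0]>-2.0: break
im=snap('scene','sB6')
cv2.imwrite('pics/sB6c.png',cv2.resize(im['pixels'][130:280,190:340],(600,600),interpolation=cv2.INTER_CUBIC)[:,:,::-1])
```

```text
4.0 [0.5608 0.1792 0.2093] [-7.4   0.04  3.86] 25.51
3.0 [0.56   0.1792 0.2093] [-6.63 -0.33  3.2 ] 25.84
2.0 [0.5591 0.1792 0.2093] [-6.55 -0.31  3.25] 26.18
1.0 [0.5581 0.1792 0.2093] [-5.3  -0.61  2.78] 26.51
0.0 [0.5578 0.1792 0.2093] [-0.96 -2.28  0.5 ] 26.84
```

View pics/sB6c.png

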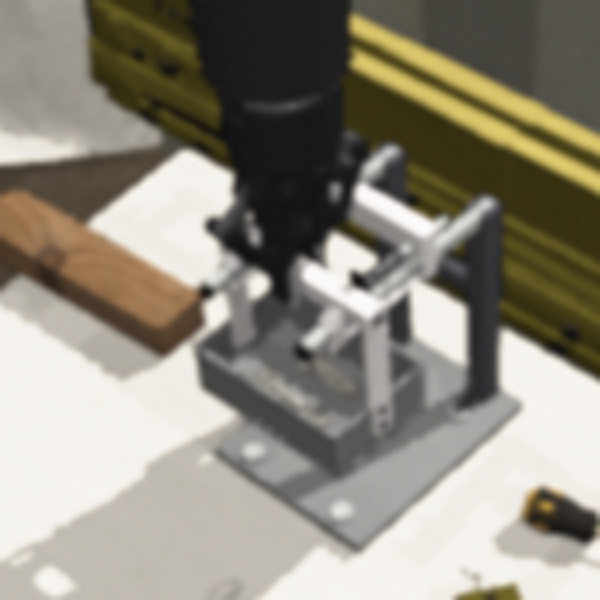

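The picture shows the bar on both arms behind the humps, tray level at crop (310,390). The force has passed to the hump at x = 0.5578, so it is captive. Releasing with a small opening and withdrawing straight up.

Run:
```python
from h import *
R=rv(YB+180)
set_gripper(.05,20); s=read_state(); print(s['time_s'],s['gripper_width'],s['wrist_force'])
p=s['position']
movel((p[0],p[1],.35),R,rate=.06)
goto((.42,.1795,.42),R); pause(1.0)
w=snap('wrist','wB7'); im=snap('scene','sB7'); snap('top','tB7')
cv2.imwrite('pics/sB7c.png',cv2.resize(im['pixels'][130:280,190:340],(600,600),interpolation=cv2.INTER_CUBIC)[:,:,::-1])
for nm in ('wB7','sB7','tB7'):
    P=cloud(load(nm)).reshape(-1,3)
    m=(P[:,0]>.54)&(P[:,0]<.575)&(P[:,1]>.1)&(P[:,1]<.255)&(P[:,2]>.211)&(P[:,2]<.221)&(abs(abs(P[:,1]-.1795)-.045)>.012)
    p=P[m]
    if len(p)<10: continue
    vx,vy,x,y=cv2.fitLine(p[:,:2].astype(np.float32),cv2.DIST_HUBER,0,.001,.001).ravel()
    print(nm,len(p),np.degrees(np.arctan2(vy,vx)),'x mid',x+(.1795-y)*vx/vy,'z',np.median(p[:,2]),p.min(0),p.max(0))
    A=np.c_[p[:,1]-.1795,np.ones(len(p))]; print('roll slope',np.linalg.lstsq(A,p[:,2],rcond=None)[0])
print(read_state()['time_s'],read_state()['wrist_force'])
```

```text
27.325 0.05030401152655508 [-0.84451518 -0.28972111 -0.26816343]
wB7 1688 89.6116 x mid 0.5562437 z 0.21582251598290614 [0.54647722 0.1072523  0.21100473] [0.56787649 0.24642128 0.21915926]
roll slope [1.25567648e-04 2.15614961e-01]
sB7 178 89.26113 x mid 0.55752814 z 0.21554959166955023 [0.5473507  0.10574916 0.21101365] [0.56993657 0.24557219 0.21991318]
roll slope [0.00021983 0.21572278]
tB7 154 88.6601 x mid 0.5576507 z 0.21614038734330776 [0.54833739 0.10847056 0.21118319] [0.56703109 0.2484496  0.22082687]
roll slope [-0.00239262  0.21601333]
31.6417 [-0.90956459 -0.26623074 -0.34487891]
```

View pics/sB7c.png

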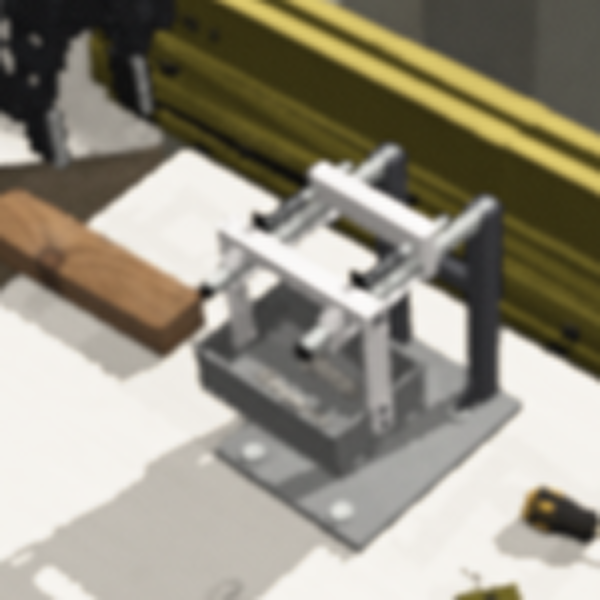

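View pics/wB7.png

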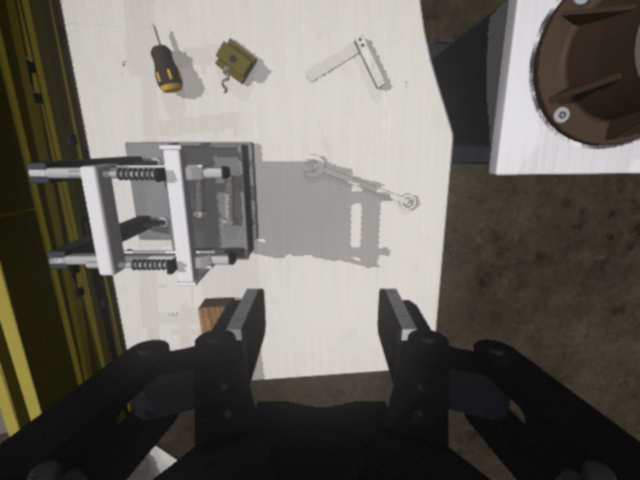

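The tray hangs level behind the humps: bar in the wrist view at (180,215), pads against it at about (167,173)/(172,266), both bolts inside at (198,192)/(228,198). The gripper is clear. Handing in.

```bash
python3 -c "
from station import *
job_done()"
```

```text
the job is handed in; nothing more can be done
```

The tray now hangs captive on the sprung hook, and I handed the job in at about 31.6 s of the 64 s. The hand-in gives no verdict, so the checks below are my own.

- **Transfer:** I gripped the bar in the middle, lifted it 23 mm and drew it out past the front of the open hook. I carried it across level, then felt inward until the pads touched, with the bar at about x = 0.554 m.
- **Seating:** I pushed the pads back about 7.5–7.8 mm by force (7.2 N) and displacement. I lowered the bar onto the arms, eased it forward against the humps and let go.
- **Final position:** The bar's top is at 0.2155–0.216 m, so its centre is at about 0.208 m, the seated height. The bar is level and within about 1° of square.
- **Final surroundings:** Both bolts are in the tray. The stubby driver, T-block and wood block looked undisturbed, but I didn't measure their positions again. The gripper is clear of everything.
- **Disagreement:** The three cameras differ by about 1.4 mm on the bar's x (0.5562 to 0.5577 m). That is within the 2 mm calibration and the final tolerance.
- **Not checked directly:** The pads' remaining travel isn't visible to me. About 4 mm follows from the bar's place between first contact and the hump face.

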